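# Lay the rinsed brush block down on its tilting rest

## Task

The tall wooden brush block has been rinsed and must lie on its side to drain. With the fingertips, push its upper part over against the cork-faced board and keep pushing, so that block and stiff board go down together slowly and gently until the board is fully flat and the block lies along it, its foot still at the hinge. Only push: do not lift or carry the block, do not let it drop, do not push the board down ahead of it, and leave everything else where it is.

Things in the scene. Friction and masses are not known exactly. Their poses are not given: they have to be found in the camera images.
- block: tall wooden brush block, 90 x 90 x 200 mm, nine dark holes in its top, about 0.5 kg, too wide to grip; stands loose and upright on the rest's ledge. Origin: centre of its underside; z runs up to the top with the holes; its +x face looks at the board within a few degrees. Pushed near the top it tips about its lower edge next to the board without sliding
- block_foot (a point): middle of the block's lower edge next to the board (45 mm along the block's +x from its origin)
- rest: tilting rest, fixed: wooden ledge 16 mm high, 150 wide, 170 long, with a hinged board at its end. Origin on the table below the middle of the hinge line, which is 16 mm up, level with the ledge's top. +x (level): from ledge to board, the way to tip; +y: along the hinge; ledge at x -170 to 0 mm. The block's foot starts 4 to 14 mm short of the hinge line
- board (a joint): angle of the cork-faced board (130 mm wide, 210 long, 14 thick): 0 upright, 1.571 fully flat along the rest's +x, its face then 16 mm above the table, level with the ledge; starts at 0.05 to 0.28. Stiff hinge (0.85 N m friction): it stays where left, carries the block without sinking, and gives way to 5 to 8 N pushed at 160 mm from the hinge
- board_end (a point): middle of the free edge of the board's cork face, 210 mm from the hinge line
- paint_jar: bystander: loose squat glass jar, 56 mm across, 70 mm high; origin at its underside
- ink_bottle: bystander: loose small bottle, 40 mm across, 85 mm high; origin at its underside
- tape: bystander: loose cardboard ring (tape core) lying flat, 84 mm across, 24 mm high; origin at its underside
- wood_offcut: bystander: loose wooden offcut 90 x 35 x 30 mm; origin at its underside
- water_cup: bystander: loose clear plastic cup, 72 mm across, 80 mm high; origin at its underside
- mixing_dish: bystander: loose white ceramic dish, 110 mm across, 30 mm high; origin at its underside
- spatula: bystander: loose spatula lying flat
Mind the look-alikes: they are no part of the job. Several things have the shape of the block; the one meant has the colours described above.

How it is judged:
By the outcome, as a careful person would: the job done as asked, in the order asked, and still so for the second after the job is handed in, with the robot touching nothing.
It also fails if it takes over 56 s, if anything falls off the work surface, if the arm or the gripper's body presses on something with over 40 N, if the wrist force passes 120 N, or if a joint passes its speed limit or range.

## Robot

A 6-joint arm with a two-finger parallel gripper is mounted at the origin on the work surface. World frame = base frame: x ahead of the robot, y to its left, z up, the work surface at z = 0. Lengths are in m, angles in rad, forces in N, time in s.
With the tool pointing down it reaches from about 0.375 to 0.825 m from the base axis. Payload 5.5 kg.
Tool frame: the origin (TCP) lies midway between the tips of the shut fingers; the grasp point (between the pads) lies 19 mm behind it; y points along the fingers, x is the direction in which the jaws open and shut, and the axes are right-handed (so a half turn about y gives the same grasp; the last joint's range is limited). The gripper opens to 85 mm and grips with 20 to 120 N. Pads are 22 mm wide; open, the fingers measure 114 mm over their backs; the gripper's body (76 mm by 85 mm) begins 54 mm behind the grasp point. The pads swing forward as they close: fully open they stand 13 mm farther back than shut.
Start: joints at [-1.149, 0.314, -0.047, 1.21, 0, 1.571], TCP at [0.246, -0.547, 0.231] pointing down, gripper open.
Joint ranges: [-2.67, 2.67], [-0.69, 1.73], [-1.03, 1.25], [-2.08, 2.16], [-1.42, 1.45], [-3.14, 3.14]. Speed limits (rad/s): [2.39, 2.39, 3.01, 3.14, 3.14, 3.14].

## Interface

Orientations are given as a unit quaternion [w, x, y, z].
In Python, from plant import env gives the robot as it stands.
- The arm moves only by the tool step_arm, never from a script. Its argument "motion" is a list of rows, each an object with "fingers": the closure in counts, from 0 (fully open) to 255 (shut); "translation": the shift along the tool's x, y, z in cm, a list of three; "rot": the turn, a rotation vector about the tool's x, y, z in rad, a list of three. A call has 1 to 10 rows; each row is the pose to reach, as a shift and turn from the pose measured when the call began, along the tool's axes at that moment; what a row does not reach only later rows make up. A row lasts 1/12 s, in which the tool goes at most 41.7 mm and 7.16 degrees, less where a joint would pass 70% of its speed; a pose out of reach is approached as far as the arm can. A call with a gripper value outside its range is refused whole. The fingers move at their own pace and stop on an object; "grip_force" is the grip in N (left out, the last holds). Time passes only in rows, so rows that repeat a pose let the fingers close. It gives the time, the measured TCP pose, the force and the opening at its end, in the units of the state.
- env.sense(): the state, without advancing time (a new reading comes with each control period).
- env.camera(name): name is "scene" or "top"; returns a dict with "image" (420x560x3 uint8, red, green, blue), "fx", "fy", "cx", "cy" (pixels), "D" ([k1, k2, p1, p2, k3] as OpenCV has them; the pictures are not rectified), "rvec" (rotation vector, rad) and "tvec" (3), from world to camera coordinates, as OpenCV has them. Camera axes: x right, y down, z forward; pixel columns grow to the right and rows downward; lengths in m; the calibration is good to about 2 mm. A picture is of the moment at which its call begins. There is no depth.
- env.job_done(): hands the job in, once; it reports no verdict.
The state is a dict: "time": time; "qpos": joint angles; "qvel": joint speeds; "effort": joint torques, N m; "ee_pos": TCP position; "eef_rot": TCP orientation; "wrist_force": force on the tool from outside, world axes, zero at the start; "moment": the same for the moment, N m; "gripper_width": finger opening in m.
Only numpy, scipy, OpenCV 4.12 (cv2) and the standard library are available. Lean on these libraries where they do the work, as an engineer would, in place of code of your own. Each camera call takes 0.05 s, during which the arm holds its last target. There are 200 camera calls.

## Working session

There is one attempt and no reset: what is moved stays moved. The work goes in short steps, Python scripts to look and compute and a tool call to move; the robot and the scene stay as the last step left them, time stands still between calls to the robot, and variables do not carry over. Pictures are saved under pics/ and viewed, about 8 in all and at most 12, crops included, and the job is handed in when it is done.

Besides the shell and the picture viewer there is one more tool, called as name(argument=value, ...) on one line, values as JSON. step_arm: Moves the arm, as the interface text tells. Its arguments: {"type":"object","properties":{"motion":{"type":"array","items":{"type":"object","properties":{"fingers":{"type":"number"},"translation":{"type":"array","items":{"type":"number"}},"rot":{"type":"array","items":{"type":"number"}}}}},"grip_force":{"type":"number"}},"required":["motion"]}

```bash
ls; mkdir -p pics
python3 - <<'E'
from plant import env
import cv2,pickle
s=env.sense();print({k:s[k] for k in('time','ee_pos','eef_rot','wrist_force','gripper_width')})
for n in('scene','top'):
    c=env.camera(n);cv2.imwrite(f'pics/{n}0.png',c['image'][:,:,::-1]);pickle.dump(c,open(f'{n}0.pkl','wb'));print(n,c['tvec'],c['rvec'],c['fx'],c['D'])
E
```

```text
pics
{'time': 0.0, 'ee_pos': array([ 0.24540438, -0.54688091,  0.23044274]), 'eef_rot': array([ 0.59392361, -0.59326406,  0.38475178, -0.38374285]), 'wrist_force': array([0.47848315, 0.31011029, 0.23075161]), 'gripper_width': 0.08542887661895945}
scene [-0.21486796 -0.18339156  1.76497868] [ 1.99013988  1.18350168 -0.54871489] 460.2707518439198 [-0.1194591  0.         0.         0.         0.       ]
top [-0.02583478  0.51387944  1.16018249] [ 2.14405374 -2.17322531  0.1416877 ] 417.4864005214226 [-0.00837112  0.          0.          0.          0.        ]
```

View pics/scene0.png

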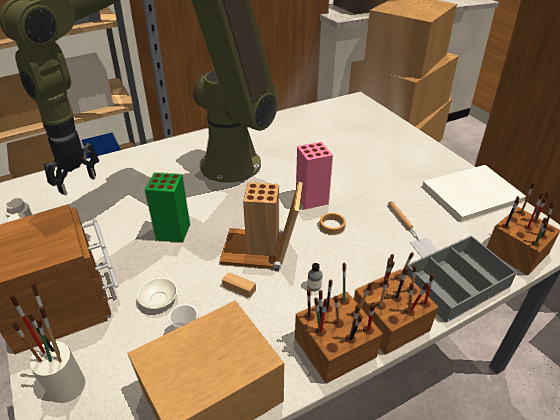

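View pics/top0.png

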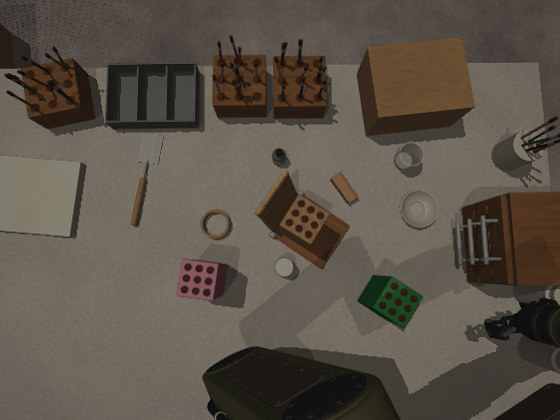

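The wooden block stands mid-table on the rest: top view around (305,218), with the board at (277,200). The board will fall toward the upper left. The green and pink blocks are look-alikes. Next I'll take enlarged crops to pick points.

Run:
```python
import cv2
a=cv2.imread('pics/top0.png')[160:290,240:370];b=cv2.imread('pics/scene0.png')[170:280,210:320]
o=cv2.hconcat([cv2.resize(a,(520,520),interpolation=cv2.INTER_CUBIC)])
cv2.imwrite('pics/c1.png',o);cv2.imwrite('pics/c2.png',cv2.resize(b,None,fx=5,fy=5,interpolation=cv2.INTER_CUBIC))
```

```text
(no output)
```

View pics/c1.png

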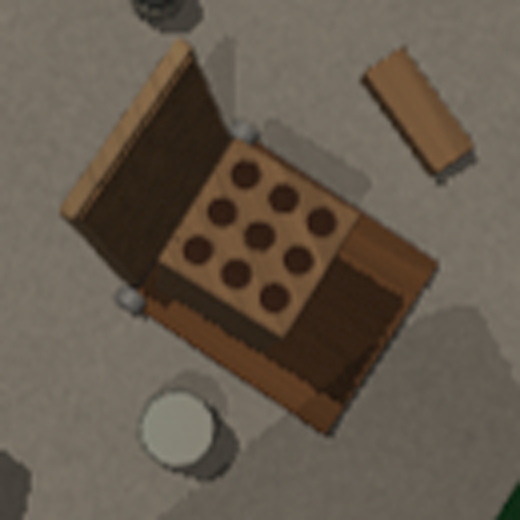

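View pics/c2.png

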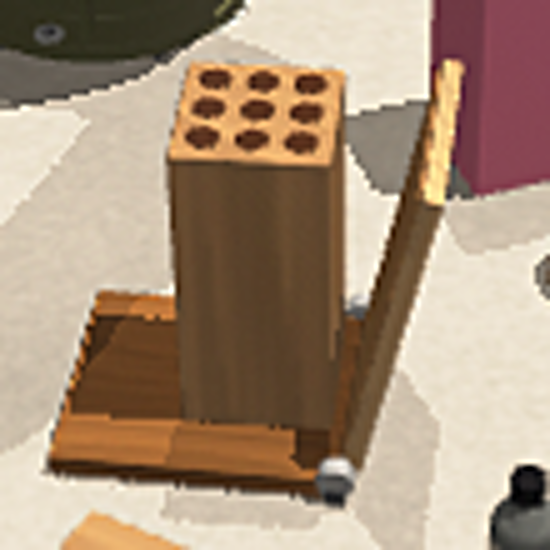

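c1, the 4x top crop, shows the block-top corners at (235,138), (360,214), (284,336) and (160,260). The ledge's rear corners are at (438,265) and (330,435), and the board's cork free edge runs from (192,50) to (80,216). The jar is at (178,430). c2, the 5x scene crop, shows the block-top corners at (190,63), (346,70), (333,166) and (168,160).

```bash
cat > h.py <<'E'
import numpy as np,cv2,pickle
def ray(c,uv,z):
    K=np.array([[c['fx'],0,c['cx']],[0,c['fy'],c['cy']],[0,0,1]]);R=cv2.Rodrigues(np.array(c['rvec']))[0];t=np.array(c['tvec']).reshape(3)
    n=cv2.undistortPoints(np.array(uv,float).reshape(-1,1,2),K,np.array(c['D'])).reshape(-1,2)
    d=np.c_[n,np.ones(len(n))]@R;o=-R.T@t
    return o+d*((z-o[2])/d[:,2])[:,None]
def proj(c,P):
    K=np.array([[c['fx'],0,c['cx']],[0,c['fy'],c['cy']],[0,0,1]])
    return cv2.projectPoints(np.array(P,float).reshape(-1,1,3),np.array(c['rvec']),np.array(c['tvec']),K,np.array(c['D']))[0].reshape(-1,2)
E
python3 - <<'E'
from h import *
from scipy.optimize import least_squares
np.set_printoptions(precision=4,suppress=True)
T=pickle.load(open('top0.pkl','rb'));S=pickle.load(open('scene0.pkl','rb'))
ct=lambda p:(np.array(p,float)+.5)/4-.5+[240,160]
cs=lambda p:(np.array(p,float)+.5)/5-.5+[210,170]
bt=ray(T,ct([(235,138),(360,214),(284,336),(160,260)]),.216);print(bt[:,:2],bt.mean(0))
bs=ray(S,cs([(190,63),(346,70),(333,166),(168,160)]),.216);print(bs[:,:2],bs.mean(0))
led=ray(T,ct([(438,265),(330,435)]),.016);print('ledge rear',led,np.linalg.norm(led[0]-led[1]))
leds=ray(S,cs([(98,292),(50,465)]),.016);print('ledge rear scene',leds)
# rest fit: x,y,yaw,ang
def P(p,pts):
    x,y,yw=p[:3];c,s=np.cos(yw),np.sin(yw);return np.array([[x+c*a-s*b,y+s*a+c*b,z] for a,b,z in pts])
def pts(a):
    L,c,s=.21,np.cos(a),np.sin(a);return [(-.17,-.075,.016),(-.17,.075,.016),(L*s,-.065,.016+L*c),(L*s,.065,.016+L*c)]
mt=ct([(438,265),(330,435),(192,50),(80,216)])
yw=np.arctan2(*(bt[3]-bt[2])[1::-1]);print('yaw guess',yw)
# order sign: resolve -y first
best=None
for o in ([0,1,2,3],[1,0,3,2]):
  f=lambda p:np.r_[(proj(T,P(p,pts(p[3])))-mt[o]).ravel(),]
  r=least_squares(f,[*bt.mean(0)[:2],yw,.2]);
  if best is None or r.cost<best.cost:best=r
print('rest',best.x,best.cost,best.fun)
def Pb(p):return P(p,[(sx*.045,sy*.045,.216) for sx,sy in((1,1),(1,-1),(-1,-1),(-1,1))])
for od in range(4):
  f=lambda p:np.r_[(proj(T,Pb(p))-np.roll(ct([(235,138),(360,214),(284,336),(160,260)]),od,0)).ravel(),]
  for rv in(0,):
    r=least_squares(f,[*bt.mean(0)[:2],yw]); print(od,r.x,r.cost)
  f=lambda p:(proj(T,Pb(p))-np.roll(ct([(235,138),(360,214),(284,336),(160,260)])[::-1],od,0)).ravel()
  r=least_squares(f,[*bt.mean(0)[:2],yw]); print('r',od,r.x,r.cost)
jar=ray(T,ct([(178,430)]),.07);print('jar',jar)
print('tape',ray(T,[(216,223)],.024),'ink',ray(T,[(279,155)],.085),'green top',ray(T,[(397,302)],.2),'pink',ray(T,[(199,279)],.2),'offcut',ray(T,[(344,187)],.03))
E
```

```text
[[ 0.5357 -0.0836]
 [ 0.4882 -0.1581]
 [ 0.4153 -0.1105]
 [ 0.462  -0.037 ]] [ 0.4753 -0.0973  0.216 ]
[[ 0.4155 -0.1117]
 [ 0.4632 -0.0367]
 [ 0.5378 -0.0844]
 [ 0.4914 -0.1603]] [ 0.477  -0.0983  0.216 ]
ledge rear [[ 0.4753 -0.2399  0.016 ]
 [ 0.3547 -0.1586  0.016 ]] 0.1454350621085947
ledge rear scene [[ 0.3557 -0.1573  0.016 ]
 [ 0.4837 -0.2431  0.016 ]]
yaw guess 1.0052820556530044
rest [ 0.513  -0.0604  0.961   0.2158] 3.5835236874745133 [ 0.939  -0.6269 -0.6226  0.227   1.0073 -1.0527 -1.2478  1.3317]
0 [ 0.4754 -0.0973 -0.5688] 1.168402013290418
r 0 [ 0.4763 -0.0975 -0.2718] 2655.5371742257203
1 [ 0.4754 -0.0973  1.002 ] 1.1684020132962327
r 1 [ 0.4762 -0.0975  1.2676] 2655.5267615590046
2 [ 0.4754 -0.0973  2.5728] 1.1684020132902293
r 2 [ 0.4762 -0.0975  2.8024] 2655.5609491370788
3 [ 0.4754 -0.0973  4.1436] 1.1684020132958903
r 3 [ 0.4763 -0.0975 -1.6187] 2656.695240965062
jar [[ 0.36   -0.0492  0.07  ]]
tape [[0.488  0.1432 0.024 ]] ink [[ 0.6692 -0.0395  0.085 ]] green top [[ 0.2738 -0.3154  0.2   ]] pink [[0.3349 0.1585 0.2   ]] offcut [[ 0.5869 -0.2266  0.03  ]]
```

```bash
cat > m.py <<'E'
from h import *
from plant import env
from scipy.spatial.transform import Rotation as Ro
np.set_printoptions(precision=3,suppress=True)
PSI=.98;d=np.array([np.cos(PSI),np.sin(PSI),0]);n=np.array([-d[1],d[0],0]);foot=np.array([.5003,-.0596,.016])
q=lambda s:Ro.from_quat(np.roll(s['eef_rot'],-1))
def Rt(tau,sg):
    y=np.sin(tau)*d-np.cos(tau)*np.array([0,0,1]);x=sg*n;return Ro.from_matrix(np.c_[x,y,np.cross(x,y)])
def go(p,R=None):
    s=env.sense();r=q(s);print('t',s['time'],'pos',s['ee_pos'],'F',s['wrist_force'],'q',s['qpos'])
    print('  trans cm',r.inv().apply(np.array(p)-s['ee_pos'])*100,'rot',(r.inv()*R).as_rotvec() if R is not None else '')
def arc(th,h,off=0):  # point on rear face, at h up the block, off outward
    ax=d*np.sin(th)+np.array([0,0,np.cos(th)]);out=-d*np.cos(th)+np.array([0,0,np.sin(th)])
    return foot+ax*h+out*(.09+off)
E
python3 - <<'E'
from m import *
r=q(env.sense());print(r.as_matrix())
for sg in(1,-1):
  print(sg);go(arc(0,.165,.05)+[0,0,.1],Rt(.5,sg));go(arc(0,.165,.05),Rt(.5,sg))
print(arc(0,.165,.05),arc(1.57,.165))
E
```

```text
[[ 0.409 -0.001  0.912]
 [-0.912  0.001  0.409]
 [-0.001 -1.    -0.   ]]
1
t 0.1 pos [ 0.245 -0.547  0.231] F [-0.328  0.952 -0.377] q [-1.149  0.314 -0.048  1.21  -0.     1.571]
  trans cm [-26.622  -5.007  31.331] rot [-0.182  2.514  0.641]
t 0.1 pos [ 0.245 -0.547  0.231] F [-0.328  0.952 -0.377] q [-1.149  0.314 -0.048  1.21  -0.     1.571]
  trans cm [-26.607   4.993  31.331] rot [-0.182  2.514  0.641]
-1
t 0.1 pos [ 0.245 -0.547  0.231] F [-0.328  0.952 -0.377] q [-1.149  0.314 -0.048  1.21  -0.     1.571]
  trans cm [-26.622  -5.007  31.331] rot [ 0.486 -0.547  0.138]
t 0.1 pos [ 0.245 -0.547  0.231] F [-0.328  0.952 -0.377] q [-1.149  0.314 -0.048  1.21  -0.     1.571]
  trans cm [-26.607   4.993  31.331] rot [ 0.486 -0.547  0.138]
[ 0.422 -0.176  0.181] [0.592 0.077 0.106]
```

step_arm(motion=[{"fingers": 255,"translation": [0,-4,0],"rot": [0,0,0]},{"fingers": 255,"translation": [0,-8,0],"rot": [0,0,0]},{"fingers": 255,"translation": [-3,-10,3.5],"rot": [0.06,-0.07,0.02]},{"fingers": 255,"translation": [-6,-10,7],"rot": [0.12,-0.14,0.03]},{"fingers": 255,"translation": [-9,-10,10.5],"rot": [0.18,-0.2,0.05]},{"fingers": 255,"translation": [-12,-10,14],"rot": [0.24,-0.27,0.07]},{"fingers": 255,"translation": [-15,-10,17.5],"rot": [0.3,-0.34,0.09]},{"fingers": 255,"translation": [-18,-10,21],"rot": [0.36,-0.41,0.1]},{"fingers": 255,"translation": [-21,-10,24.5],"rot": [0.42,-0.48,0.12]},{"fingers": 255,"translation": [-23,-9,27],"rot": [0.486,-0.547,0.138]}], grip_force=30)

```text
time: 0.93
ee_pos: [0.3872, -0.2478, 0.3258]
eef_rot: [0.824, -0.488, 0.146, -0.25]
wrist_force: [1.0, -0.4, -0.4]
gripper_width: -0.0001
```

Run:
```python
from m import *
go(arc(0,.165,.05),Rt(.5,-1))
```

```text
t 0.9333 pos [ 0.387 -0.248  0.326] F [ 0.98  -0.422 -0.394] q [-0.905  0.118 -0.175  1.445  0.476  1.212]
  trans cm [-1.109 16.505 -0.012] rot [-0.002  0.004  0.001]
```

step_arm(motion=[{"fingers": 255,"translation": [-0.3,3,0],"rot": [0,0,0]},{"fingers": 255,"translation": [-0.6,6,0],"rot": [0,0,0]},{"fingers": 255,"translation": [-0.8,9,0],"rot": [0,0,0]},{"fingers": 255,"translation": [-1,11.5,0],"rot": [0,0,0]},{"fingers": 255,"translation": [-1.1,13.5,0],"rot": [0,0,0]},{"fingers": 255,"translation": [-1.1,15,0],"rot": [0,0,0]},{"fingers": 255,"translation": [-1.1,16,0],"rot": [0,0,0]},{"fingers": 255,"translation": [-1.1,16.5,0],"rot": [0,0,0]},{"fingers": 255,"translation": [-1.1,16.5,0],"rot": [0,0,0]}])

```text
time: 1.68
ee_pos: [0.4219, -0.1749, 0.1801]
eef_rot: [0.824, -0.488, 0.147, -0.249]
wrist_force: [-0.3, 0.2, -0.1]
gripper_width: 0.0
```

Run:
```python
from m import *
go(arc(0,.165,.0),Rt(.5,-1))
for i,nn in enumerate(('top','scene')):
    c=env.camera(nn);im=c['image'][:,:,::-1]
    cr=im[130:290,210:400] if i==0 else im[130:280,160:330]
    cv2.imwrite(f'pics/a{i}.png',cv2.resize(cr,(400,340)))
cv2.imwrite('pics/a.png',cv2.hconcat([cv2.imread('pics/a0.png'),cv2.imread('pics/a1.png')]))
```

```text
t 1.6833 pos [ 0.422 -0.175  0.18 ] F [-0.295  0.225 -0.083] q [-0.745  0.123 -0.507  1.026  0.496  1.391]
  trans cm [0.112 2.302 4.376] rot [-0.002  0.004 -0.001]
```

View pics/a.png

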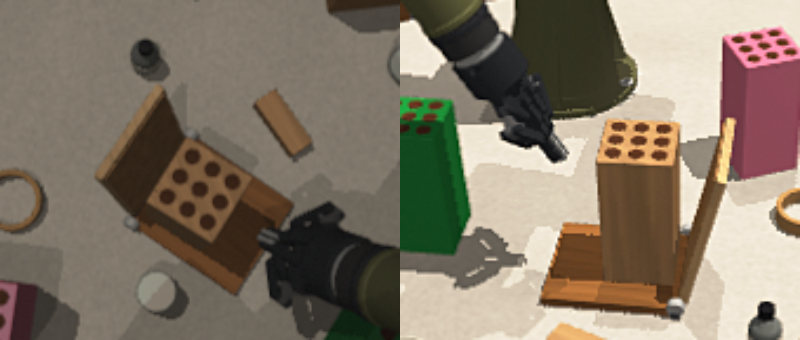

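The shut fingertips are centred behind the block's upper rear face, at about (268,237) in the left panel, and nothing has been disturbed. Next I'll close in until they touch.

step_arm(motion=[{"fingers": 255,"translation": [0.05,0.6,1.1],"rot": [0,0,0]},{"fingers": 255,"translation": [0.1,1.2,2.2],"rot": [0,0,0]},{"fingers": 255,"translation": [0.1,1.6,3.1],"rot": [0,0,0]},{"fingers": 255,"translation": [0.1,1.8,3.5],"rot": [0,0,0]},{"fingers": 255,"translation": [0.1,1.9,3.65],"rot": [0,0,0]},{"fingers": 255,"translation": [0.1,2.0,3.8],"rot": [0,0,0]},{"fingers": 255,"translation": [0.1,2.05,3.95],"rot": [0,0,0]},{"fingers": 255,"translation": [0.1,2.15,4.1],"rot": [0,0,0]},{"fingers": 255,"translation": [0.1,2.2,4.2],"rot": [0,0,0]}])

```text
time: 2.53
ee_pos: [0.4496, -0.1374, 0.1824]
eef_rot: [0.823, -0.488, 0.146, -0.25]
wrist_force: [-1.4, -2.4, 0.5]
gripper_width: 0.0001
```

```bash
cat >> m.py <<'E'
def plan(th,h,off=0):
    # waypoints along arc, from the present pose's angle to th, in the tool's axes
    s=env.sense();r=q(s);p=s['ee_pos']-foot
    a,z=p@d,p[2];R=np.hypot(a,z)
    print('t',s['time'],'lat mm',1e3*p@n,'F along,up',s['wrist_force']@d,s['wrist_force'][2],'rho',R*1e3,'nominal',1e3*np.hypot(h,.09+off),'th est',np.arctan2(a,z)+np.arctan2(.09+off,h))
    for k in th: print(k,r.inv().apply(arc(k,h,off)-s['ee_pos'])*100)
E
python3 - <<'E'
from m import *
plan([0,.05,.1,.15],.165)
E
```

```text
t 2.5333 lat mm -1.249474016276843 F along,up -2.765534402675704 0.5326050843631235 rho 190.51608264426963 nominal 187.94946129212502 th est -0.009670242928520478
0 [-0.125  0.256  0.184]
0.05 [-0.121  0.282  1.123]
0.1 [-0.118  0.355  2.06 ]
0.15 [-0.114  0.474  2.992]
```

step_arm(motion=[{"fingers": 255,"translation": [0,0.02,0.2],"rot": [0,0,0]},{"fingers": 255,"translation": [0,0.03,0.4],"rot": [0,0,0]},{"fingers": 255,"translation": [0,0.04,0.6],"rot": [0,0,0]},{"fingers": 255,"translation": [0,0.05,0.8],"rot": [0,0,0]},{"fingers": 255,"translation": [0,0.07,1.0],"rot": [0,0,0]},{"fingers": 255,"translation": [0,0.09,1.2],"rot": [0,0,0]},{"fingers": 255,"translation": [0,0.11,1.4],"rot": [0,0,0]},{"fingers": 255,"translation": [0,0.13,1.6],"rot": [0,0,0]},{"fingers": 255,"translation": [0,0.15,1.8],"rot": [0,0,0]},{"fingers": 255,"translation": [0,0.18,2.0],"rot": [0,0,0]}])

```text
time: 3.37
ee_pos: [0.4599, -0.1219, 0.1904]
eef_rot: [0.823, -0.488, 0.146, -0.25]
wrist_force: [0.4, -0.4, -0.2]
gripper_width: -0.0002
```

Run:
```python
from m import *
plan([.1,.15,.2,.25,.3],.166,.003)
c=env.camera('scene');cv2.imwrite('pics/b.png',cv2.resize(c['image'][130:280,160:330,::-1],(510,450)))
```

```text
t 3.3667 lat mm -1.0934614143093397 F along,up -0.0941400916636499 -0.24441704208078016 rho 189.57045139958484 nominal 190.2761151589973 th est 0.10837400353868881
0.1 [-0.11  -0.086 -0.151]
0.15 [-0.106  0.025  0.794]
0.2 [-0.103  0.182  1.732]
0.25 [-0.1    0.386  2.661]
0.3 [-0.096  0.636  3.579]
```

View pics/b.png

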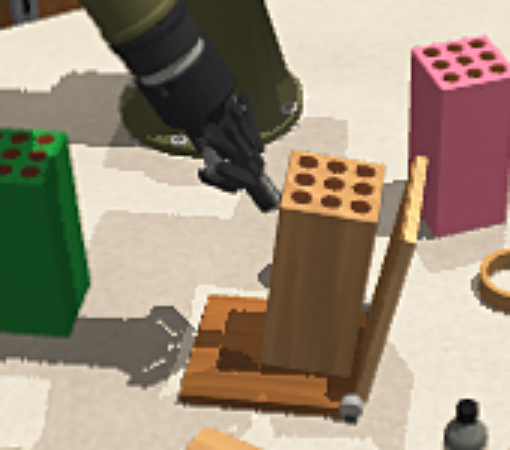

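The block is tipping about its lower edge, and its top is close to the board. I'll continue.

step_arm(motion=[{"fingers": 255,"translation": [0,0.01,0.15],"rot": [0,0,0]},{"fingers": 255,"translation": [0,0.02,0.3],"rot": [0,0,0]},{"fingers": 255,"translation": [0,0.02,0.45],"rot": [0,0,0]},{"fingers": 255,"translation": [0,0.03,0.6],"rot": [0,0,0]},{"fingers": 255,"translation": [0,0.04,0.75],"rot": [0,0,0]},{"fingers": 255,"translation": [0,0.06,0.9],"rot": [0,0,0]},{"fingers": 255,"translation": [0,0.08,1.05],"rot": [0,0,0]},{"fingers": 255,"translation": [0,0.1,1.2],"rot": [0,0,0]},{"fingers": 255,"translation": [0,0.12,1.35],"rot": [0,0,0]},{"fingers": 255,"translation": [0,0.14,1.5],"rot": [0,0,0]}])

```text
time: 4.25
ee_pos: [0.4678, -0.11, 0.1967]
eef_rot: [0.823, -0.488, 0.146, -0.25]
wrist_force: [-0.1, -0.2, -0.5]
gripper_width: -0.0001
```

Run:
```python
from m import *
plan([.2,.25,.3,.35],.166,.003)
```

```text
t 4.25 lat mm -1.1014345810708952 F along,up -0.2782508674594753 -0.5310305175382775 rho 190.37418774144916 nominal 190.2761151589973 th est 0.19018660649600605
0.2 [-0.109  0.044  0.182]
0.25 [-0.106  0.249  1.111]
0.3 [-0.102  0.499  2.029]
0.35 [-0.099  0.795  2.933]
```

step_arm(motion=[{"fingers": 255,"translation": [0,0.03,0.15],"rot": [0,0,0]},{"fingers": 255,"translation": [0,0.05,0.3],"rot": [0,0,0]},{"fingers": 255,"translation": [0,0.08,0.45],"rot": [0,0,0]},{"fingers": 255,"translation": [0,0.12,0.6],"rot": [0,0,0]},{"fingers": 255,"translation": [0,0.15,0.75],"rot": [0,0,0]},{"fingers": 255,"translation": [0,0.19,0.9],"rot": [0,0,0]},{"fingers": 255,"translation": [0,0.23,1.05],"rot": [0,0,0]},{"fingers": 255,"translation": [0,0.28,1.2],"rot": [0,0,0]},{"fingers": 255,"translation": [0,0.32,1.35],"rot": [0,0,0]},{"fingers": 255,"translation": [0,0.36,1.5],"rot": [0,0,0]}])

```text
time: 5.08
ee_pos: [0.4754, -0.0979, 0.2004]
eef_rot: [0.823, -0.488, 0.147, -0.25]
wrist_force: [-3.8, -2.3, 0.2]
gripper_width: 0.0003
```

Run:
```python
from m import *
plan([.25,.3,.35,.4,.45],.166,.003)
```

```text
t 5.0833 lat mm -0.6341643855218178 F along,up -3.9855229262359297 0.20182865560580454 rho 189.94369093548636 nominal 190.2761151589973 th est 0.2674985062258644
0.25 [-0.064 -0.114 -0.314]
0.3 [-0.062  0.135  0.604]
0.35 [-0.059  0.429  1.509]
0.4 [-0.056  0.768  2.397]
0.45 [-0.054  1.151  3.268]
```

step_arm(motion=[{"fingers": 255,"translation": [0,0.05,0.18],"rot": [0,0,0]},{"fingers": 255,"translation": [0,0.09,0.36],"rot": [0,0,0]},{"fingers": 255,"translation": [0,0.13,0.54],"rot": [0,0,0]},{"fingers": 255,"translation": [0,0.18,0.72],"rot": [0,0,0]},{"fingers": 255,"translation": [0,0.24,0.9],"rot": [0,0,0]},{"fingers": 255,"translation": [0,0.3,1.08],"rot": [0,0,0]},{"fingers": 255,"translation": [0,0.36,1.26],"rot": [0,0,0]},{"fingers": 255,"translation": [0,0.42,1.44],"rot": [0,0,0]},{"fingers": 255,"translation": [0,0.49,1.62],"rot": [0,0,0]},{"fingers": 255,"translation": [0,0.56,1.8],"rot": [0,0,0]}])

```text
time: 5.92
ee_pos: [0.4857, -0.0824, 0.2041]
eef_rot: [0.823, -0.488, 0.147, -0.25]
wrist_force: [-3.8, -2.6, -1.6]
gripper_width: 0.0
```

Run:
```python
from m import *
plan([.35,.4,.45,.5,.55],.166,.003)
c=env.camera('scene');cv2.imwrite('pics/c.png',cv2.resize(c['image'][130:280,180:350,::-1],(510,450)))
```

```text
t 5.9167 lat mm -0.5651766721641368 F along,up -4.279505109779799 -1.627563679396396 rho 190.00406411996408 nominal 190.2761151589973 th est 0.36777592723657504
0.35 [-0.057 -0.141 -0.308]
0.4 [-0.055  0.198  0.581]
0.45 [-0.052  0.581  1.451]
0.5 [-0.05   1.007  2.302]
0.55 [-0.047  1.476  3.13 ]
```

View pics/c.png

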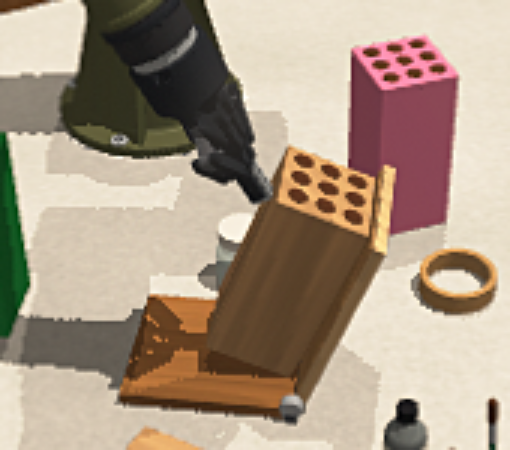

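The block lies against the board, its foot at the hinge, and both are moving together. I'll continue along the arc.

step_arm(motion=[{"fingers": 255,"translation": [0,0.07,0.2],"rot": [0,0,0]},{"fingers": 255,"translation": [0,0.14,0.4],"rot": [0,0,0]},{"fingers": 255,"translation": [0,0.21,0.6],"rot": [0,0,0]},{"fingers": 255,"translation": [0,0.29,0.8],"rot": [0,0,0]},{"fingers": 255,"translation": [0,0.38,1.0],"rot": [0,0,0]},{"fingers": 255,"translation": [0,0.47,1.2],"rot": [0,0,0]},{"fingers": 255,"translation": [0,0.56,1.4],"rot": [0,0,0]},{"fingers": 255,"translation": [0,0.66,1.6],"rot": [0,0,0]},{"fingers": 255,"translation": [0,0.76,1.8],"rot": [0,0,0]},{"fingers": 255,"translation": [0,0.86,2.0],"rot": [0,0,0]}])

```text
time: 6.8
ee_pos: [0.4982, -0.064, 0.2064]
eef_rot: [0.823, -0.488, 0.147, -0.25]
wrist_force: [-2.7, -3.2, -0.5]
gripper_width: 0.0002
```

Run:
```python
from m import *
plan([.5,.55,.6,.65],.166,.003)
```

```text
t 6.8 lat mm -0.6917781805039263 F along,up -4.20016114494467 -0.4660368962831248 rho 190.41841587005092 nominal 190.2761151589973 th est 0.48525627956942924
0.5 [-0.068  0.143  0.242]
0.55 [-0.066  0.611  1.07 ]
0.6 [-0.063  1.121  1.873]
0.65 [-0.061  1.67   2.65 ]
```

step_arm(motion=[{"fingers": 255,"translation": [-0.01,0.11,0.2],"rot": [0,0,0]},{"fingers": 255,"translation": [-0.01,0.21,0.4],"rot": [0,0,0]},{"fingers": 255,"translation": [-0.02,0.32,0.6],"rot": [0,0,0]},{"fingers": 255,"translation": [-0.03,0.44,0.8],"rot": [0,0,0]},{"fingers": 255,"translation": [-0.03,0.56,1.0],"rot": [0,0,0]},{"fingers": 255,"translation": [-0.04,0.69,1.2],"rot": [0,0,0]},{"fingers": 255,"translation": [-0.05,0.82,1.4],"rot": [0,0,0]},{"fingers": 255,"translation": [-0.05,0.94,1.6],"rot": [0,0,0]},{"fingers": 255,"translation": [-0.06,1.07,1.8],"rot": [0,0,0]},{"fingers": 255,"translation": [-0.06,1.21,2.0],"rot": [0,0,0]}])

```text
time: 7.63
ee_pos: [0.5111, -0.0441, 0.2056]
eef_rot: [0.823, -0.488, 0.146, -0.25]
wrist_force: [-0.2, -3.6, 0.8]
gripper_width: 0.0002
```

Run:
```python
from m import *
plan([.6,.65,.7,.75],.166,.003)
```

```text
t 7.6333 lat mm -0.340449449131445 F along,up -3.0746028613054737 0.7518435532971093 rho 190.54579391299652 nominal 190.2761151589973 th est 0.6098848722751862
0.6 [-0.035 -0.083 -0.171]
0.65 [-0.032  0.466  0.606]
0.7 [-0.03   1.053  1.354]
0.75 [-0.029  1.677  2.072]
```

step_arm(motion=[{"fingers": 255,"translation": [0,0.11,0.17],"rot": [0,0,0]},{"fingers": 255,"translation": [0,0.22,0.33],"rot": [0,0,0]},{"fingers": 255,"translation": [0,0.34,0.49],"rot": [0,0,0]},{"fingers": 255,"translation": [0,0.46,0.65],"rot": [0,0,0]},{"fingers": 255,"translation": [0,0.59,0.81],"rot": [0,0,0]},{"fingers": 255,"translation": [0,0.73,0.97],"rot": [0,0,0]},{"fingers": 255,"translation": [0,0.86,1.13],"rot": [0,0,0]},{"fingers": 255,"translation": [0,1.0,1.29],"rot": [0,0,0]},{"fingers": 255,"translation": [0,1.14,1.45],"rot": [0,0,0]},{"fingers": 255,"translation": [0,1.29,1.62],"rot": [0,0,0]}])

```text
time: 8.47
ee_pos: [0.5227, -0.0269, 0.2022]
eef_rot: [0.823, -0.488, 0.146, -0.25]
wrist_force: [-0.2, -3.6, 1.7]
gripper_width: -0.0003
```

Run:
```python
from m import *
plan([.7,.75,.8,.85],.166,.003)
```

```text
t 8.4667 lat mm -0.3744263471664464 F along,up -3.0732609281656216 1.6590616730806687 rho 190.31936720344746 nominal 190.2761151589973 th est 0.720147521144036
0.7 [-0.038 -0.244 -0.296]
0.75 [-0.036  0.38   0.422]
0.8 [-0.035  1.039  1.108]
0.85 [-0.033  1.732  1.76 ]
```

step_arm(motion=[{"fingers": 255,"translation": [0,0.14,0.15],"rot": [0,0,0]},{"fingers": 255,"translation": [0,0.27,0.3],"rot": [0,0,0]},{"fingers": 255,"translation": [0,0.41,0.45],"rot": [0,0,0]},{"fingers": 255,"translation": [0,0.55,0.6],"rot": [0,0,0]},{"fingers": 255,"translation": [0,0.7,0.75],"rot": [0,0,0]},{"fingers": 255,"translation": [0,0.84,0.9],"rot": [0,0,0]},{"fingers": 255,"translation": [0,0.99,1.05],"rot": [0,0,0]},{"fingers": 255,"translation": [0,1.15,1.2],"rot": [0,0,0]},{"fingers": 255,"translation": [0,1.3,1.35],"rot": [0,0,0]},{"fingers": 255,"translation": [0,1.45,1.5],"rot": [0,0,0]}])

```text
time: 9.3
ee_pos: [0.5339, -0.01, 0.1966]
eef_rot: [0.823, -0.488, 0.146, -0.25]
wrist_force: [-0.5, -2.2, 1.1]
gripper_width: -0.0001
```

Run:
```python
from m import *
plan([.8,.85,.9,.95],.166,.002)
c=env.camera('scene');cv2.imwrite('pics/d.png',cv2.resize(c['image'][130:280,180:350,::-1],(510,450)))
```

```text
t 9.3 lat mm -0.29156001008861093 F along,up -2.068999831758968 1.1225184437497568 rho 190.28070005410675 nominal 189.7893569197177 th est 0.8265312184234384
0.8 [-0.03  -0.331 -0.384]
0.85 [-0.029  0.363  0.264]
0.9 [-0.027  1.089  0.875]
0.95 [-0.026  1.844  1.45 ]
```

View pics/d.png

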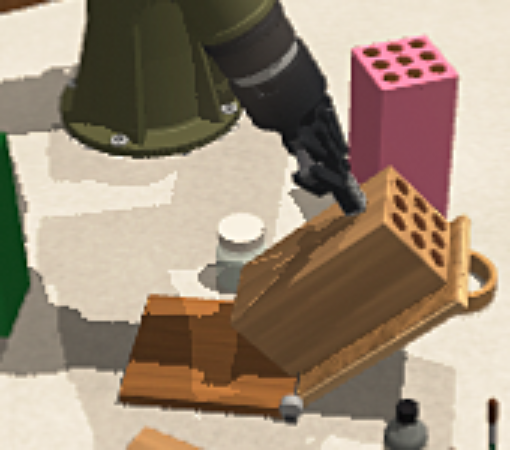

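Block and board are still together at about 47°. I'll continue.

step_arm(motion=[{"fingers": 255,"translation": [0,0.14,0.13],"rot": [0,0,0]},{"fingers": 255,"translation": [0,0.28,0.25],"rot": [0,0,0]},{"fingers": 255,"translation": [0,0.43,0.37],"rot": [0,0,0]},{"fingers": 255,"translation": [0,0.58,0.49],"rot": [0,0,0]},{"fingers": 255,"translation": [0,0.74,0.61],"rot": [0,0,0]},{"fingers": 255,"translation": [0,0.9,0.73],"rot": [0,0,0]},{"fingers": 255,"translation": [0,1.06,0.85],"rot": [0,0,0]},{"fingers": 255,"translation": [0,1.23,0.98],"rot": [0,0,0]},{"fingers": 255,"translation": [0,1.39,1.1],"rot": [0,0,0]},{"fingers": 255,"translation": [0,1.55,1.22],"rot": [0,0,0]}])

```text
time: 10.18
ee_pos: [0.5444, 0.0056, 0.1889]
eef_rot: [0.823, -0.488, 0.146, -0.25]
wrist_force: [0.6, -1.2, 3.5]
gripper_width: 0.0003
```

Run:
```python
from m import *
plan([.9,.95,1,1.05],.166,.001)
```

```text
t 10.1833 lat mm -0.2477088755642844 F along,up -0.7065626920317595 3.4516815026093903 rho 190.00515389185654 nominal 189.3066295722366 th est 0.928684186623388
0.9 [-0.026 -0.389 -0.387]
0.95 [-0.025  0.368  0.182]
1 [-0.023  1.151  0.713]
1.05 [-0.022  1.961  1.203]
```

step_arm(motion=[{"fingers": 255,"translation": [0,0.16,0.1],"rot": [0,0,0]},{"fingers": 255,"translation": [0,0.32,0.19],"rot": [0,0,0]},{"fingers": 255,"translation": [0,0.49,0.29],"rot": [0,0,0]},{"fingers": 255,"translation": [0,0.66,0.4],"rot": [0,0,0]},{"fingers": 255,"translation": [0,0.82,0.51],"rot": [0,0,0]},{"fingers": 255,"translation": [0,0.98,0.61],"rot": [0,0,0]},{"fingers": 255,"translation": [0,1.15,0.71],"rot": [0,0,0]},{"fingers": 255,"translation": [0,1.32,0.82],"rot": [0,0,0]},{"fingers": 255,"translation": [0,1.48,0.92],"rot": [0,0,0]},{"fingers": 255,"translation": [0,1.65,1.02],"rot": [0,0,0]}])

```text
time: 11.02
ee_pos: [0.5539, 0.0198, 0.1793]
eef_rot: [0.824, -0.488, 0.146, -0.25]
wrist_force: [0.6, -0.6, 4.8]
gripper_width: 0.0001
```

Run:
```python
from m import *
plan([1,1.05,1.1,1.15],.166,.0)
```

```text
t 11.0167 lat mm -0.27391105085029593 F along,up -0.19085438004061558 4.751700044608493 rho 189.34553108458698 nominal 188.8279640307547 th est 1.027475901491289
1 [-0.028 -0.415 -0.316]
1.05 [-0.027  0.394  0.169]
1.1 [-0.027  1.227  0.614]
1.15 [-0.026  2.081  1.016]
```

step_arm(motion=[{"fingers": 255,"translation": [0,0.17,0.08],"rot": [0,0,0]},{"fingers": 255,"translation": [0,0.34,0.16],"rot": [0,0,0]},{"fingers": 255,"translation": [0,0.51,0.25],"rot": [0,0,0]},{"fingers": 255,"translation": [0,0.68,0.33],"rot": [0,0,0]},{"fingers": 255,"translation": [0,0.86,0.42],"rot": [0,0,0]},{"fingers": 255,"translation": [0,1.04,0.51],"rot": [0,0,0]},{"fingers": 255,"translation": [0,1.22,0.6],"rot": [0,0,0]},{"fingers": 255,"translation": [0,1.39,0.69],"rot": [0,0,0]},{"fingers": 255,"translation": [0,1.57,0.77],"rot": [0,0,0]},{"fingers": 255,"translation": [0,1.74,0.85],"rot": [0,0,0]}])

```text
time: 11.85
ee_pos: [0.5628, 0.0332, 0.168]
eef_rot: [0.824, -0.488, 0.146, -0.25]
wrist_force: [0.5, -0.6, 4.9]
gripper_width: 0.0002
```

Run:
```python
from m import *
plan([1.1,1.15,1.2,1.25],.166,.0)
```

```text
t 11.85 lat mm -0.21828582056299942 F along,up -0.1909599170716481 4.894235433731613 rho 188.73224223548604 nominal 188.8279640307547 th est 1.1311156528835524
1.1 [-0.022 -0.533 -0.247]
1.15 [-0.022  0.321  0.156]
1.2 [-0.021  1.194  0.515]
1.25 [-0.021  2.084  0.83 ]
```

step_arm(motion=[{"fingers": 255,"translation": [0,0.17,0.08],"rot": [0,0,0]},{"fingers": 255,"translation": [0,0.34,0.16],"rot": [0,0,0]},{"fingers": 255,"translation": [0,0.51,0.24],"rot": [0,0,0]},{"fingers": 255,"translation": [0,0.69,0.31],"rot": [0,0,0]},{"fingers": 255,"translation": [0,0.87,0.38],"rot": [0,0,0]},{"fingers": 255,"translation": [0,1.04,0.45],"rot": [0,0,0]},{"fingers": 255,"translation": [0,1.22,0.52],"rot": [0,0,0]},{"fingers": 255,"translation": [0,1.4,0.59],"rot": [0,0,0]},{"fingers": 255,"translation": [0,1.57,0.65],"rot": [0,0,0]},{"fingers": 255,"translation": [0,1.75,0.71],"rot": [0,0,0]}])

```text
time: 12.68
ee_pos: [0.5709, 0.0454, 0.1559]
eef_rot: [0.823, -0.488, 0.146, -0.25]
wrist_force: [1.0, 1.4, 4.4]
gripper_width: 0.0001
```

Run:
```python
from m import *
plan([1.25,1.3,1.35,1.4],.166,.0)
c=env.camera('scene');cv2.imwrite('pics/e.png',cv2.resize(c['image'][130:280,180:350,::-1],(510,450)))
```

```text
t 12.6833 lat mm -0.15913557983326895 F along,up 1.688117647582285 4.427917429156962 rho 188.6651251421479 nominal 188.8279640307547 th est 1.2321474789614781
1.25 [-0.016  0.314  0.123]
1.3 [-0.016  1.219  0.393]
1.35 [-0.016  2.136  0.618]
1.4 [-0.017  3.063  0.797]
```

View pics/e.png

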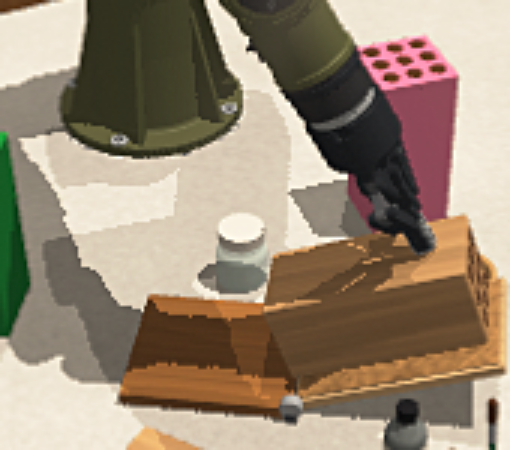

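step_arm(motion=[{"fingers": 255,"translation": [0,0.17,0.06],"rot": [0,0,0]},{"fingers": 255,"translation": [0,0.34,0.12],"rot": [0,0,0]},{"fingers": 255,"translation": [0,0.51,0.18],"rot": [0,0,0]},{"fingers": 255,"translation": [0,0.68,0.23],"rot": [0,0,0]},{"fingers": 255,"translation": [0,0.86,0.28],"rot": [0,0,0]},{"fingers": 255,"translation": [0,1.04,0.33],"rot": [0,0,0]},{"fingers": 255,"translation": [0,1.22,0.38],"rot": [0,0,0]},{"fingers": 255,"translation": [0,1.39,0.43],"rot": [0,0,0]},{"fingers": 255,"translation": [0,1.57,0.48],"rot": [0,0,0]},{"fingers": 255,"translation": [0,1.75,0.52],"rot": [0,0,0]}])

```text
time: 13.57
ee_pos: [0.5781, 0.0565, 0.1426]
eef_rot: [0.823, -0.488, 0.146, -0.25]
wrist_force: [1.7, -0.3, 3.5]
gripper_width: -0.0004
```

Run:
```python
from m import *
plan([1.35,1.4,1.45,1.5],.166,.0)
```

```text
t 13.5667 lat mm 0.04470031854947352 F along,up 0.6935624328225389 3.457496183863694 rho 188.55609067364594 nominal 188.8279640307547 th est 1.331374867314808
1.35 [0.005 0.337 0.105]
1.4 [0.004 1.263 0.284]
1.45 [0.004 2.198 0.416]
1.5 [0.003 3.138 0.502]
```

step_arm(motion=[{"fingers": 255,"translation": [0,0.16,0.05],"rot": [0,0,0]},{"fingers": 255,"translation": [0,0.32,0.09],"rot": [0,0,0]},{"fingers": 255,"translation": [0,0.48,0.13],"rot": [0,0,0]},{"fingers": 255,"translation": [0,0.64,0.17],"rot": [0,0,0]},{"fingers": 255,"translation": [0,0.8,0.2],"rot": [0,0,0]},{"fingers": 255,"translation": [0,0.96,0.23],"rot": [0,0,0]},{"fingers": 255,"translation": [0,1.12,0.26],"rot": [0,0,0]},{"fingers": 255,"translation": [0,1.28,0.29],"rot": [0,0,0]},{"fingers": 255,"translation": [0,1.44,0.31],"rot": [0,0,0]},{"fingers": 255,"translation": [0,1.6,0.34],"rot": [0,0,0]}])

```text
time: 14.4
ee_pos: [0.5841, 0.0654, 0.13]
eef_rot: [0.823, -0.488, 0.146, -0.25]
wrist_force: [1.3, -0.1, 2.0]
gripper_width: 0.0002
```

Run:
```python
from m import *
plan([1.45,1.5,1.55,1.571],.166,.0)
```

```text
t 14.4 lat mm 0.0372822202890446 F along,up 0.6123548414785893 1.9908319680960702 rho 188.78282688083564 nominal 188.8279640307547 th est 1.418943722894515
1.45 [0.003 0.581 0.081]
1.5 [0.003 1.521 0.167]
1.55 [0.002 2.464 0.205]
1.571 [0.002 2.861 0.207]
```

step_arm(motion=[{"fingers": 255,"translation": [0,0.15,0.02],"rot": [0,0,0]},{"fingers": 255,"translation": [0,0.3,0.05],"rot": [0,0,0]},{"fingers": 255,"translation": [0,0.45,0.07],"rot": [0,0,0]},{"fingers": 255,"translation": [0,0.6,0.08],"rot": [0,0,0]},{"fingers": 255,"translation": [0,0.75,0.1],"rot": [0,0,0]},{"fingers": 255,"translation": [0,0.9,0.11],"rot": [0,0,0]},{"fingers": 255,"translation": [0,1.05,0.13],"rot": [0,0,0]},{"fingers": 255,"translation": [0,1.2,0.14],"rot": [0,0,0]},{"fingers": 255,"translation": [0,1.35,0.15],"rot": [0,0,0]},{"fingers": 255,"translation": [0,1.5,0.17],"rot": [0,0,0]}])

```text
time: 15.23
ee_pos: [0.589, 0.0727, 0.1176]
eef_rot: [0.823, -0.488, 0.146, -0.25]
wrist_force: [0.9, 0.7, 2.6]
gripper_width: -0.0004
```

Run:
```python
from m import *
plan([1.5,1.55,1.571],.166,.0)
```

```text
t 15.2333 lat mm 0.04929234420751697 F along,up 1.0621345174769703 2.598549323650484 rho 188.88538775829701 nominal 188.8279640307547 th est 1.499767753153991
1.5 [ 0.005  0.005 -0.005]
1.55 [0.004 0.948 0.033]
1.571 [0.004 1.345 0.035]
```

step_arm(motion=[{"fingers": 255,"translation": [0,0.1,0.01],"rot": [0,0,0]},{"fingers": 255,"translation": [0,0.2,0.01],"rot": [0,0,0]},{"fingers": 255,"translation": [0,0.3,0.02],"rot": [0,0,0]},{"fingers": 255,"translation": [0,0.4,0.02],"rot": [0,0,0]},{"fingers": 255,"translation": [0,0.5,0.02],"rot": [0,0,0]},{"fingers": 255,"translation": [0,0.6,0.03],"rot": [0,0,0]},{"fingers": 255,"translation": [0,0.7,0.03],"rot": [0,0,0]},{"fingers": 255,"translation": [0,0.8,0.03],"rot": [0,0,0]},{"fingers": 255,"translation": [0,0.9,0.03],"rot": [0,0,0]},{"fingers": 255,"translation": [0,1.0,0.03],"rot": [0,0,0]}])

```text
time: 16.07
ee_pos: [0.5919, 0.0769, 0.1092]
eef_rot: [0.823, -0.488, 0.146, -0.25]
wrist_force: [-4.6, -3.4, 12.2]
gripper_width: -0.0002
```

Run:
```python
from m import *
plan([1.55,1.571,1.59],.166,.0)
```

```text
t 16.0667 lat mm -0.08280924019395242 F along,up -5.378565517814446 12.195555895591387 rho 188.97139793361504 nominal 188.8279640307547 th est 1.5515826175819862
1.55 [-0.008 -0.03  -0.015]
1.571 [-0.009  0.367 -0.013]
1.59 [-0.009  0.726 -0.018]
```

step_arm(motion=[{"fingers": 255,"translation": [0,0.05,-0.05],"rot": [0,0,0]},{"fingers": 255,"translation": [0,0.1,-0.07],"rot": [0,0,0]},{"fingers": 255,"translation": [0,0.13,-0.08],"rot": [0,0,0]},{"fingers": 255,"translation": [0,0.13,-0.08],"rot": [0,0,0]}])

```text
time: 16.4
ee_pos: [0.592, 0.0769, 0.1091]
eef_rot: [0.824, -0.487, 0.146, -0.25]
wrist_force: [-6.3, -3.8, 16.4]
gripper_width: 0.0
```

Run:
```python
from m import *
plan([1.571],.166,.0)
for i,nn in enumerate(('top','scene')):
    c=env.camera(nn);im=c['image'][:,:,::-1]
    cr=im[110:280,180:370] if i==0 else im[150:290,210:370]
    cv2.imwrite(f'pics/f{i}.png',cv2.resize(cr,(400,350)))
cv2.imwrite('pics/f.png',cv2.hconcat([cv2.imread('pics/f0.png'),cv2.imread('pics/f1.png')]))
```

```text
t 16.4 lat mm -0.13027908615552383 F along,up -6.7158804943306345 16.39039631373875 rho 188.9720484754542 nominal 188.8279640307547 th est 1.5522563039521864
1.571 [-0.014  0.354 -0.013]
```

View pics/f.png

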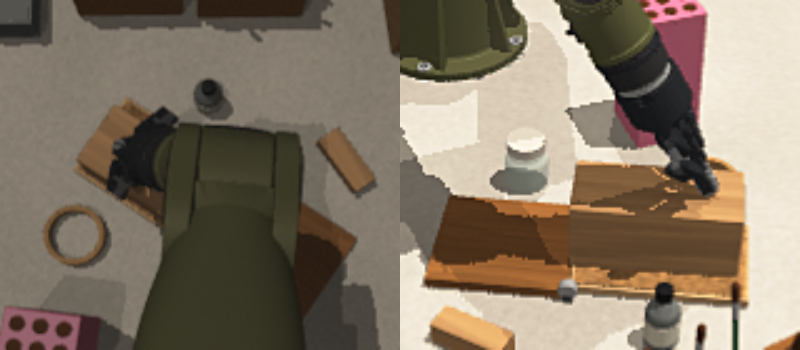

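The block lies flat and the force rises to 16 N with no further movement, so the board has bottomed out. I'll retract straight up, then back out of the way.

step_arm(motion=[{"fingers": 255,"translation": [0,-0.1,0.03],"rot": [0,0,0]},{"fingers": 255,"translation": [0,-0.3,0.15],"rot": [0,0,0]},{"fingers": 255,"translation": [0,-0.9,0.48],"rot": [0,0,0]},{"fingers": 255,"translation": [0,-2.5,1.3],"rot": [0,0,0]},{"fingers": 255,"translation": [0,-5,1.6],"rot": [0,0,0]},{"fingers": 255,"translation": [0,-8,1.6],"rot": [0,0,0]},{"fingers": 255,"translation": [0,-11,0.5],"rot": [0,0,0]},{"fingers": 255,"translation": [0,-14,-2],"rot": [0,0,0]},{"fingers": 255,"translation": [0,-16,-5],"rot": [0,0,0]},{"fingers": 255,"translation": [0,-18,-8],"rot": [0,0,0]}])

```text
time: 17.33
ee_pos: [0.5039, -0.0544, 0.2296]
eef_rot: [0.824, -0.488, 0.145, -0.25]
wrist_force: [0.1, -0.6, -0.4]
gripper_width: -0.0001
```

step_arm(motion=[{"fingers": 255,"translation": [1.5,-2,-3],"rot": [0,0,0]},{"fingers": 255,"translation": [3,-3,-6],"rot": [0,0,0]},{"fingers": 255,"translation": [4,-3,-9],"rot": [0,0,0]},{"fingers": 255,"translation": [5,-3,-12],"rot": [0,0,0]},{"fingers": 255,"translation": [6,-3,-15],"rot": [0,0,0]},{"fingers": 255,"translation": [6,-3,-15],"rot": [0,0,0]}])

```text
time: 17.83
ee_pos: [0.4714, -0.2126, 0.1807]
eef_rot: [0.823, -0.488, 0.148, -0.251]
wrist_force: [-0.9, -0.3, -0.6]
gripper_width: 0.0003
```

Run:
```python
from m import *
plan([1.571],.166,.0)
for i,nn in enumerate(('top','scene')):
    c=env.camera(nn);im=c['image'][:,:,::-1];pickle.dump(c,open(nn+'1.pkl','wb'))
    cr=im[110:280,180:370] if i==0 else im[150:290,210:370]
    cv2.imwrite(f'pics/g{i}.png',cv2.resize(cr,(400,350)))
cv2.imwrite('pics/g.png',cv2.hconcat([cv2.imread('pics/g0.png'),cv2.imread('pics/g1.png')]))
# expected flat board end corners and block top corners (rest yaw .965)
c=pickle.load(open('scene1.pkl','rb'));o=np.array([.512,-.061,.016]);a=.965;e=np.array([np.cos(a),np.sin(a),0]);m_=np.array([-e[1],e[0],0])
P=[o+.21*e-.065*m_,o+.21*e+.065*m_,foot+.2*d-.045*n,foot+.2*d-.045*n+[0,0,.09],foot+.2*d+.045*n+[0,0,.09],foot-.045*n+[0,0,.09],foot-.045*n]
print((proj(c,P)-[210,150])*2.5)
```

```text
t 17.8333 lat mm -61.24385398330167 F along,up -0.7104385117081436 -0.6468579029614907 rho 218.2344624468633 nominal 188.8279640307547 th est -0.2185372741367998
1.571 [-6.127 21.409 23.522]
[[347.912 298.475]
 [347.812 222.699]
 [335.251 276.971]
 [342.606 220.343]
 [341.566 169.303]
 [165.57  208.595]
 [165.814 265.334]]
```

View pics/g.png

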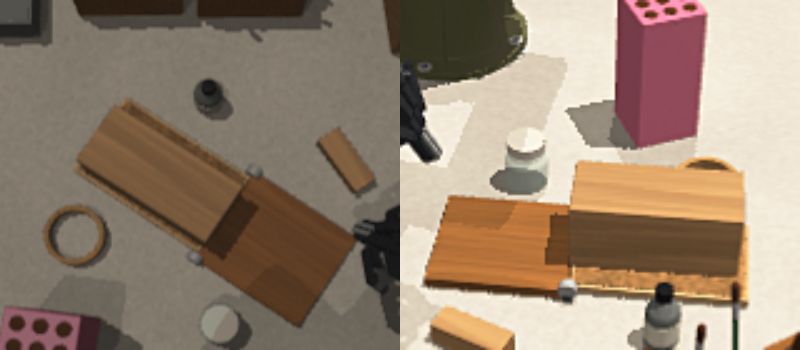

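```bash
python3 -c "
from plant import env
print(env.job_done())"
```

```text
the job is handed in; nothing more can be done
None
```

The block now lies on its side along the fully flat board, with its foot still at the hinge, and the job is handed in. I pushed its upper rear face with the shut fingertips along an arc about its foot, at about 20 mm/s. Block and board went down together in every picture I took on the way.

- **Bottoming out:** at the end the upward force rose to 16 N and the fingertips moved no further. The fingertips stopped about 3 mm higher than I had calculated for a flat block. I put that down to the shape of the fingertips.
- **Last pictures:** with the arm backed off, the board's near free corner and most of the block corners I compared by eye agree with the positions expected for a flat board, to within a few millimetres. I could not read one upper block corner clearly.
- **Other objects:** the jar, ink bottle, tape, offcut and pink look-alike look unmoved. The cup, dish, spatula and green look-alike were outside that last picture, but nothing was pushed near them.
- **Arm:** it is clear of everything, the wrist force reads about zero, and the clock stood at about 18 s of the 56 s allowed.

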